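# Pack two turned file handles into a divided box

### The job

Pack the two finished file handles, the ones with a brass ferrule that stand loose on the bench, into the two empty cells of the divided wooden box, one per cell, standing upright on the cell floor with the ferrule up. Do not strike the box's partitions with them. Leave the handle that is already in the box, the handle that still lacks its ferrule and the square blank where they stand.

Things in the scene. Friction and masses are not known exactly. Their poses are not given: they have to be found in the camera images.
- handle_a_center (a point): Finished file handle: turned dark wood, 90 mm tall, 32 mm across its cylindrical grip (from 14 to 56 mm above the foot), standing on its flat 27 mm foot, with a brass ferrule 21 mm across on its upper 24 mm; 50 to 100 g. The point is its centre, 45 mm above the foot; z up along its axis. One of the two to pack; it stands loose on the bench.
- handle_b_center (a point): Finished file handle: turned dark wood, 90 mm tall, 32 mm across its cylindrical grip (from 14 to 56 mm above the foot), standing on its flat 27 mm foot, with a brass ferrule 21 mm across on its upper 24 mm; 50 to 100 g. The point is its centre, 45 mm above the foot; z up along its axis. The other one to pack, the same in every way.
- partitions: The two partitions of the open wooden box; the box is fixed to the bench. The origin is the centre of the whole box at bench height, z up, y along the row of three cells. The box is 87 mm (x) by 249 mm (y), 28 mm high; its outer walls and the partitions are 6 mm thick and equally high (tops 28 mm above the bench), the cell floor is 6 mm above the bench. Each cell is 75 by 75 mm inside; the cell centres lie at y = -81 mm (already filled), 0 (empty) and +81 mm (empty).
- handle_c_center (a point): Finished file handle: turned dark wood, 90 mm tall, 32 mm across its cylindrical grip (from 14 to 56 mm above the foot), standing on its flat 27 mm foot, with a brass ferrule 21 mm across on its upper 24 mm; 50 to 100 g. The point is its centre, 45 mm above the foot; z up along its axis. It is packed already, in the cell at y = -81 mm of the box; leave it.
- bare_handle_center (a point): Unfinished handle: same wood, height and grip, but on top a bare wooden spigot 11 mm across and 24 mm long in place of the ferrule. Stands loose on the bench; leave it. The point is its centre, 45 mm above the foot.
- blank_center (a point): Square wooden turning blank, 36 by 36 by 90 mm, standing on end on the bench; leave it. The point is its centre, 45 mm up.

How it is judged:
At the end, for the whole second after the job is handed in: One handle in each empty cell: centre within 32 mm of the cell centre along both box sides and 45 to 57 mm above the bench, ferrule up, within 10 degrees of upright, at rest. Packed handle, bare handle and blank within 30 mm of their starts and not tipped (under 17 degrees) (((x of handle_a_center in the frame of partitions between -0.032 and 0.032 m and y of handle_a_center in the frame of partitions between -0.032 and 0.032 m and x of handle_b_center in the frame of partitions between -0.032 and 0.032 m and y of handle_b_center in the frame of partitions between 0.049 and 0.113 m) or (x of handle_b_center in the frame of partitions between -0.032 and 0.032 m and y of handle_b_center in the frame of partitions between -0.032 and 0.032 m and x of handle_a_center in the frame of partitions between -0.032 and 0.032 m and y of handle_a_center in the frame of partitions between 0.049 and 0.113 m)) and z of handle_a_center in the frame of partitions between 0.045 and 0.057 m and angle between each of handle_a_center, handle_b_center's own z axis and vertical below 0.175 rad and linear speed of each of handle_a, handle_b below 0.02 m/s and z of handle_b_center in the frame of partitions between 0.045 and 0.057 m and distance of each of handle_c_center, bare_handle_center, blank_center from where it was at the start of the episode below 0.03 m and angle between each of handle_c_center, bare_handle_center, blank_center's own z axis and vertical below 0.3 rad); the robot touches nothing.
It fails at once if a handle being packed strikes the partitions with more than 12 N (contact force between any of handle_a, handle_b and partitions above 12 N).
It fails at once if the handle already packed is pushed more than 30 mm away or tipped over (distance of handle_c_center from where it was at the start of the episode above 0.03 m or angle between handle_c_center's own z axis and vertical above 0.3 rad).
It fails at once if the handle without a ferrule is pushed more than 30 mm away or tipped over (distance of bare_handle_center from where it was at the start of the episode above 0.03 m or angle between bare_handle_center's own z axis and vertical above 0.3 rad).
It fails at once if the square blank is pushed more than 30 mm away or tipped over (distance of blank_center from where it was at the start of the episode above 0.03 m or angle between blank_center's own z axis and vertical above 0.3 rad).
It also fails if it takes over 62 s, if anything falls off the work surface, if the arm or the gripper's body presses on something with over 40 N, if the wrist force passes 120 N, or if a joint passes its speed limit or range.

### The arm

A 7-joint arm with a two-finger parallel gripper is mounted at the origin on the work surface. World frame = base frame: x ahead of the robot, y to its left, z up, the work surface at z = 0. Lengths are in m, angles in rad, forces in N, time in s.
With the tool pointing down it reaches from about 0.425 to 0.925 m from the base axis. Payload 6.8 kg.
Tool frame: the origin (TCP) lies on the mounting face of the last link; the fingertips stand 173 mm ahead of it and the grasp point (between the pads) lies 155 mm ahead of it; y points along the fingers, x is the direction in which the jaws open and shut, and the axes are right-handed (so a half turn about y gives the same grasp; the last joint's range is limited). The gripper opens to 85 mm and grips with 20 to 120 N. Pads are 22 mm wide; open, the fingers measure 114 mm over their backs; the gripper's body (76 mm by 85 mm) begins 54 mm behind the grasp point. The pads swing forward as they close: fully open they stand 13 mm farther back than shut.
Start: joints at [1.241, 0.477, 0.022, 1.555, -0.011, 1.109, -0.083], TCP at [0.148, -0.658, 0.405] pointing down, gripper open.
Joint ranges: [-2.96, 2.96], [-0.34, 2.1], [-1.41, 1.46], [0.24, 2.44], [-1.37, 4.51], [0.17, 1.92], [-2.96, 2.96]. Speed limits (rad/s): [2.39, 2.39, 3.14, 3.14, 3.14, 3.14, 3.14].

### API

Orientations are given as a rotation vector (axis times angle).
In Python, from bench import r gives the robot as it stands.
- The arm moves only by the tool step_arm, never from a script. Its arguments are lists of equal length, an entry for each row: "xyz": the shift along the tool's x, y, z scaled (see below), a list of three; "rotation": the turn, a rotation vector about the tool's x, y, z scaled (see below), a list of three. A call has 1 to 20 rows; each row is the pose to reach, as a shift and turn from the pose measured when the call began, along the tool's axes at that moment; what a row does not reach only later rows make up. The controller multiplies each number of a shift by 30 cm and each number of a turn by 90 degrees. A row lasts 1/8 s, in which the tool goes at most 62.5 mm and 10.7 degrees, less where a joint would pass 70% of its speed; a pose out of reach is approached as far as the arm can. A call with a number of a shift or a turn outside -1 to 1 is refused whole. A call with a gripper value outside its range is refused whole. "grip" is the closure, from 0 (fully open) to 1 (shut), set as the call begins (left out, the last holds). The fingers move at their own pace and stop on an object; "force" is the grip in N (left out, the last holds). Time passes only in rows, so rows that repeat a pose let the fingers close. It gives the time, the measured TCP pose, the force and the opening at its end, in the units of the state.
- r.get_obs(): the state, without advancing time (a new reading comes with each control period).
- r.grab_frame(name): name is "side" or "top"; returns a dict with "pixels" (400x640x3 uint8, red, green, blue), "fx", "fy", "cx", "cy" (pixels), "dist_coeffs" ([k1, k2, p1, p2, k3] as OpenCV has them; the pictures are not rectified), "position" and "attitude" of the camera in the world. Camera axes: x right, y down, z forward; pixel columns grow to the right and rows downward; lengths in m; the calibration is good to about 2 mm. A picture is of the moment at which its call begins. There is no depth.
- r.hand_in(): hands the job in, once; it reports no verdict.
The state is a dict: "clock": time; "joints": joint angles; "qvel": joint speeds; "tau": joint torques, N m; "tcp_pos": TCP position; "orientation": TCP orientation; "contact_force": force on the tool from outside, world axes, zero at the start; "moment": the same for the moment, N m; "grip_width": finger opening in m.
Only numpy, scipy, OpenCV 4.12 (cv2) and the standard library are available. Lean on these libraries where they do the work, as an engineer would, in place of code of your own. Each camera call takes 0.05 s, during which the arm holds its last target.

## Working session

There is one attempt and no reset: what is moved stays moved. The work goes in short steps, Python scripts to look and compute and a tool call to move; the robot and the scene stay as the last step left them, time stands still between calls to the robot, and variables do not carry over. Pictures are saved under pics/ and viewed, and the job is handed in when it is done.

Besides the shell and the picture viewer there is one more tool, called after "Call:" as name(argument=value, ...), one argument or row to a line, values as JSON. step_arm: Moves the arm, as the interface text tells. Its arguments: {"type":"object","properties":{"xyz":{"type":"array"},"rotation":{"type":"array"},"grip":{"type":"number"},"force":{"type":"number"}},"required":["xyz","rotation"]}

```bash
mkdir -p pics; ls; cat > h.py <<'E'
import numpy as np,cv2
from bench import r
from scipy.spatial.transform import Rotation as R
import pickle
def snap(n,f):
    d=r.grab_frame(n); pickle.dump(d,open(f'pics/{f}.pkl','wb')); cv2.imwrite(f'pics/{f}.png',d['pixels'][:,:,::-1]); return d
def load(f): return pickle.load(open(f'pics/{f}.pkl','rb'))
def att(d):
    a=np.array(d['attitude'],float)
    return a if a.shape==(3,3) else (R.from_rotvec(a).as_matrix() if a.size==3 else R.from_quat(a).as_matrix())
def KD(d): return np.array([[d['fx'],0,d['cx']],[0,d['fy'],d['cy']],[0,0,1.]]),np.array(d['dist_coeffs'],float)
def px2w(d,u,v,z):
    K,D=KD(d); p=cv2.undistortPoints(np.array([[[u,v]]],float),K,D)[0,0]
    ray=att(d)@np.array([p[0],p[1],1]); c=np.array(d['position']); return c+ray*(z-c[2])/ray[2]
def w2px(d,P):
    K,D=KD(d); A=att(d); c=np.array(d['position']); t=-A.T@c
    return cv2.projectPoints(np.atleast_2d(np.array(P,float)),cv2.Rodrigues(A.T)[0],t,K,D)[0][:,0]
E
python3 - <<'E'
from h import *
for n in('top','side'):
    d=snap(n,n+'0'); print(n,{k:v for k,v in d.items() if k!='pixels'})
print(r.get_obs())
E
```

```text
pics
top {'fx': 439.7605639207402, 'fy': 439.7605639207402, 'cx': 320.304884595319, 'cy': 198.6019429861029, 'dist_coeffs': array([-0.06670677,  0.        ,  0.        ,  0.        ,  0.        ]), 'position': array([0.402718  , 0.03654573, 0.99933389]), 'attitude': array([-2.13416288,  2.11634456, -0.14021371])}
side {'fx': 447.43713617115395, 'fy': 447.43713617115395, 'cx': 313.46693959772836, 'cy': 192.57911859924118, 'dist_coeffs': array([-0.04147664,  0.        ,  0.        ,  0.        ,  0.        ]), 'position': array([ 0.06216944, -0.40747247,  0.59470845]), 'attitude': array([-2.13073584,  0.86402927, -0.43306693])}
{'clock': 0.1, 'joints': array([ 1.2408991 ,  0.47774432,  0.02232288,  1.55631034, -0.01147196,
        1.10928829, -0.08310816]), 'qvel': array([ 0.00057438, -0.00066926,  0.00164754, -0.00209531, -0.00033621,
        0.00049996, -0.00099725]), 'tau': array([ 4.09084372e-03, -5.97763002e+01,  1.61363494e+00, -2.81953436e+01,
        1.28515330e-02,  5.07298711e-03, -2.91942752e-05]), 'tcp_pos': array([ 0.14845614, -0.65823666,  0.40382214]), 'orientation': array([-1.30506258,  1.04521859, -1.04296744]), 'contact_force': array([ 0.28270515, -0.69215642, -0.56147009]), 'moment': array([-0.02290306,  0.01315045,  0.02966998]), 'grip_width': 0.08526607899120256}
```

```bash
ls -la pics
```

```text
total 2128
drwxr-xr-x 2 agent agent   4096 Dec  7 04:02 .
drwxr-xr-x 3 agent agent   4096 Dec  7 04:01 ..
-rw-r--r-- 1 agent agent 768485 Dec  7 04:02 side0.pkl
-rw-r--r-- 1 agent agent 370874 Dec  7 04:02 side0.png
-rw-r--r-- 1 agent agent 768485 Dec  7 04:02 top0.pkl
-rw-r--r-- 1 agent agent 256531 Dec  7 04:02 top0.png
```

View pics/top0.png

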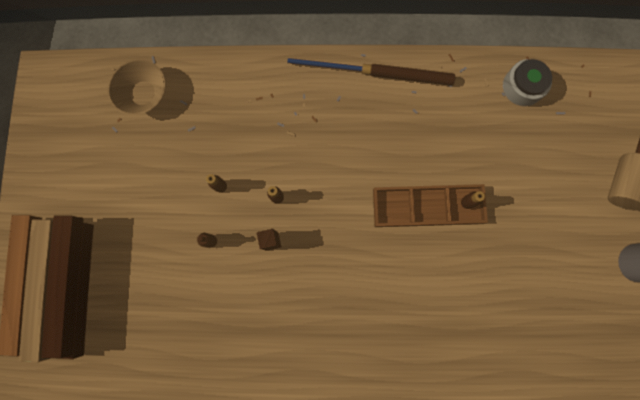

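View pics/side0.png

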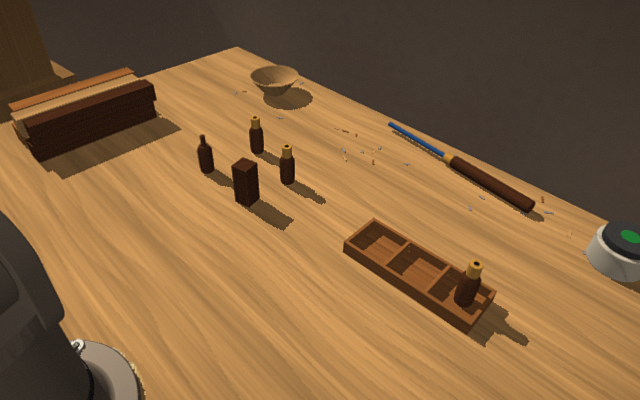

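```bash
python3 - <<'E'
from h import *
o=r.get_obs();M=R.from_rotvec(o['orientation']).as_matrix();print(M.round(3))
d=load('top0');print(att(d).round(3));d=load('side0');print(att(d).round(3))
print(R.from_rotvec([-1.30506258,  1.04521859, -1.04296744]).magnitude())
E
```

```text
[[ 0.22  -0.     0.975]
 [-0.975  0.002  0.22 ]
 [-0.002 -1.    -0.   ]]
[[ 0.011 -0.987  0.159]
 [-1.    -0.006  0.029]
 [-0.027 -0.159 -0.987]]
[[ 0.711 -0.437  0.551]
 [-0.703 -0.464  0.539]
 [ 0.02  -0.77  -0.637]]
1.9706474366304079
```

```bash
python3 - <<'E'
from h import *
for n,(x0,y0,w,h,s) in {'top0':(185,165,130,95,6),'top0b':(360,170,140,70,5),'side0':(190,105,120,110,6),'side0b':(335,205,170,135,4)}.items():
    im=cv2.imread('pics/'+n.rstrip('b')+'.png')[y0:y0+h,x0:x0+w]
    im=cv2.convertScaleAbs(im,alpha=1.8)
    im=cv2.resize(im,None,fx=s,fy=s,interpolation=cv2.INTER_CUBIC)
    for i in range(0,w,10):
        cv2.line(im,(i*s,0),(i*s,6),(255,255,255),1); cv2.putText(im,str(x0+i),(i*s,16),0,.35,(255,255,255),1)
    for j in range(0,h,10):
        cv2.line(im,(0,j*s),(6,j*s),(255,255,255),1); cv2.putText(im,str(y0+j),(8,j*s+4),0,.35,(255,255,255),1)
    cv2.imwrite('pics/c_'+n+'.png',im)
E
```

```text
(no output)
```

View pics/c_top0.png

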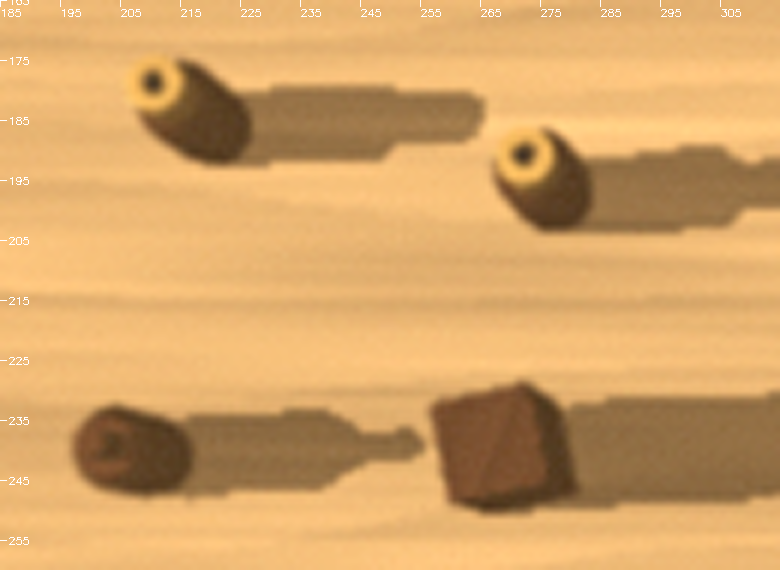

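View pics/c_top0b.png

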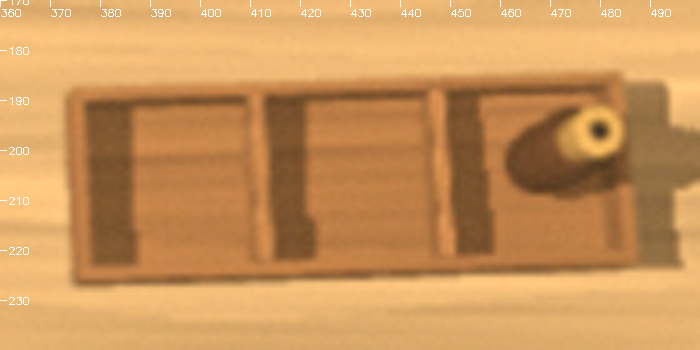

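View pics/c_side0.png

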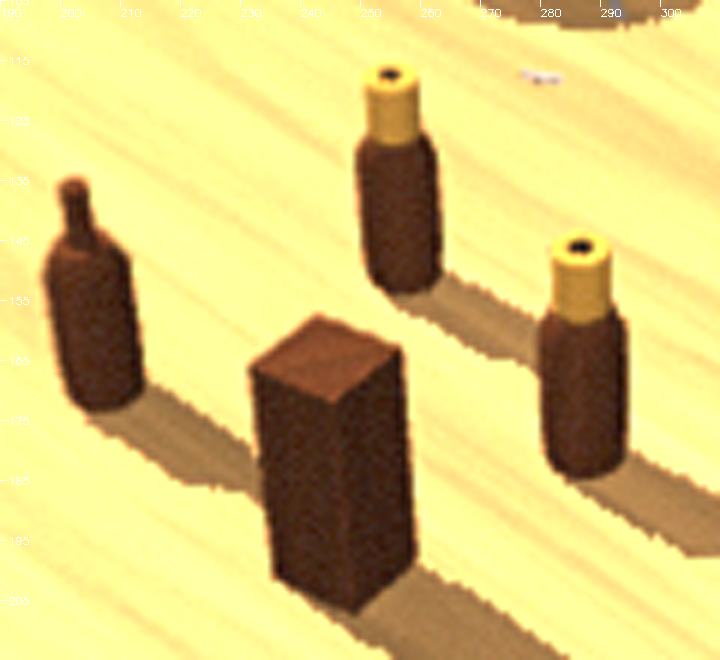

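View pics/c_side0b.png

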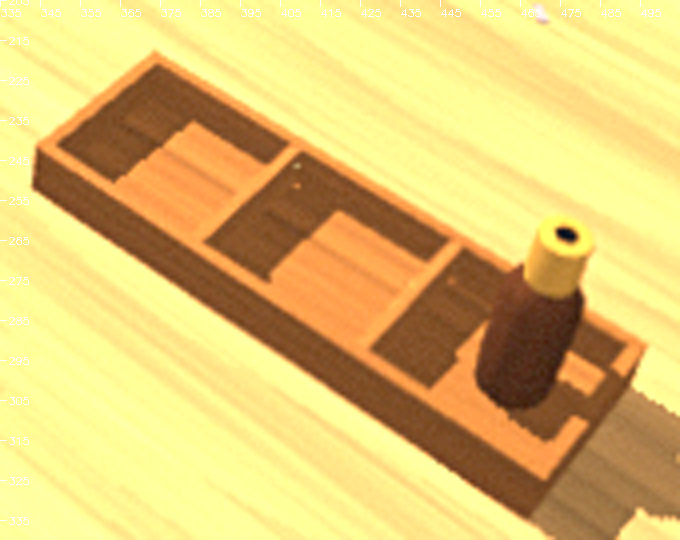

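```bash
python3 - <<'E'
from h import *
def c(x,y,x0,y0,s): return x0+(x+.5)/s-.5, y0+(y+.5)/s-.5
t=load('top0');s=load('side0')
for n,p,q in(('A',(153,82),(390,76)),('B',(525,153),(580,247)),('bare',(108,443),(73,185))):
    print(n,px2w(t,*c(*p,185,165,6),.09).round(4),px2w(s,*c(*q,190,105,6),.09).round(4))
for p in((432,402),(527,383),(548,483),(455,508)):print('blank t',px2w(t,*c(*p,185,165,6),.09).round(4))
for p in((250,368),(318,316),(403,347),(333,403)):print('blank s',px2w(s,*c(*p,190,105,6),.09).round(4))
for p in((68,90),(622,73),(637,262),(77,284)):print('box t',px2w(t,*c(*p,360,170,5),.028).round(4))
for p in((37,149),(155,53),(645,347),(545,479)):print('box s',px2w(s,*c(*p,335,205,4),.028).round(4))
print('C',px2w(t,*c(598,130,360,170,5),.096),px2w(s,*c(567,234,335,205,4),.096))
E
```

```text
A [0.5917 0.2988 0.09  ] [0.5879 0.2948 0.09  ]
B [0.5667 0.1649 0.09  ] [0.5632 0.1626 0.09  ]
bare [0.4633 0.3083 0.09  ] [0.4606 0.3114 0.09  ]
blank t [0.4788 0.1949 0.09  ]
blank t [0.4857 0.1619 0.09  ]
blank t [0.4512 0.1537 0.09  ]
blank t [0.4422 0.1857 0.09  ]
blank s [0.4409 0.1827 0.09  ]
blank s [0.4741 0.1907 0.09  ]
blank s [0.4833 0.1584 0.09  ]
blank s [0.4486 0.1501 0.09  ]
box t [ 0.5848 -0.0537  0.028 ]
box t [ 0.5942 -0.3031  0.028 ]
box t [ 0.5088 -0.3057  0.028 ]
box t [ 0.4976 -0.0569  0.028 ]
box s [ 0.4956 -0.0618  0.028 ]
box s [ 0.5817 -0.058   0.028 ]
box s [ 0.5904 -0.3042  0.028 ]
box s [ 0.5065 -0.3078  0.028 ]
C [ 0.55654013 -0.26805203  0.096     ] [ 0.55439686 -0.27006022  0.096     ]
```

```bash
cat > go.py <<'E'
from h import *
import sys
o=r.get_obs();M=R.from_rotvec(o['orientation']).as_matrix();p=o['tcp_pos']
print('t',round(o['clock'],2),'tcp',p.round(4),'F',o['contact_force'].round(1),'w',round(o['grip_width'],4),'tilt deg',np.degrees(np.arccos(-M[2,1])).round(2),'jaw',M[:,0].round(3))
Md=np.column_stack([[.22,-.975,0],[0,0,-1],[.975,.22,0]]);Md[:,:]=Md/np.linalg.norm(Md,axis=0)
for a in sys.argv[1:]:
    g=np.array(eval(a)); s=M.T@(g-p)/.3
    print(a,'shift',s.round(4),'dist',np.linalg.norm(g-p).round(3),'rot',(R.from_matrix(M.T@Md).as_rotvec()/(np.pi/2)).round(4))
E
python3 go.py "(.40,-.45,.40)"
```

```text
t 0.1 tcp [ 0.1485 -0.6582  0.4038] F [ 0.3 -0.7 -0.6] w 0.0853 tilt deg 0.09 jaw [ 0.22  -0.975 -0.002]
(.40,-.45,.40) shift [-0.4926  0.0134  0.9707] dist 0.327 rot [ 0.0001 -0.0001 -0.001 ]
```

Call:
step_arm(
  xyz=[
    [-0.49, 0.01, 0.97],
    [-0.49, 0.01, 0.97],
    [-0.49, 0.01, 0.97],
    [-0.49, 0.01, 0.97],
    [-0.49, 0.01, 0.97],
    [-0.49, 0.01, 0.97],
    [-0.49, 0.01, 0.97],
  ],
  rotation=[
    [0, 0, 0],
    [0, 0, 0],
    [0, 0, 0],
    [0, 0, 0],
    [0, 0, 0],
    [0, 0, 0],
    [0, 0, 0],
  ],
  grip=0,
  force=40,
)

```text
clock: 0.98
tcp_pos: [0.4006, -0.4502, 0.4007]
orientation: [-1.306, 1.044, -1.041]
contact_force: [-1.2, -1.0, 0.2]
grip_width: 0.0853
```

```bash
python3 go.py "(.53,-.20,.38)"
```

```text
t 0.97 tcp [ 0.4006 -0.4502  0.4007] F [-1.2 -1.   0.2] w 0.0853 tilt deg 0.13 jaw [ 0.222 -0.975 -0.002]
(.53,-.20,.38) shift [-0.7171  0.0702  0.606 ] dist 0.282 rot [ 0.0004  0.0013 -0.0014]
```

Call:
step_arm(
  xyz=[
    [-0.72, 0.07, 0.61],
    [-0.72, 0.07, 0.61],
    [-0.72, 0.07, 0.61],
    [-0.72, 0.07, 0.61],
    [-0.72, 0.07, 0.61],
    [-0.72, 0.07, 0.61],
  ],
  rotation=[
    [0, 0, 0],
    [0, 0, 0],
    [0, 0, 0],
    [0, 0, 0],
    [0, 0, 0],
    [0, 0, 0],
  ],
)

```text
clock: 1.72
tcp_pos: [0.5314, -0.198, 0.3797]
orientation: [-1.307, 1.043, -1.038]
contact_force: [-0.9, -0.7, 1.2]
grip_width: 0.0854
```

```bash
python3 go.py "(.555,.05,.34)"
```

```text
t 1.73 tcp [ 0.5314 -0.198   0.3797] F [-0.9 -0.7  1.2] w 0.0854 tilt deg 0.17 jaw [ 0.224 -0.975 -0.003]
(.555,.05,.34) shift [-0.7874  0.1344  0.2623] dist 0.252 rot [ 0.0005  0.0028 -0.0018]
```

Call:
step_arm(
  xyz=[
    [-0.79, 0.13, 0.26],
    [-0.79, 0.13, 0.26],
    [-0.79, 0.13, 0.26],
    [-0.79, 0.13, 0.26],
    [-0.79, 0.13, 0.26],
    [-0.79, 0.13, 0.26],
  ],
  rotation=[
    [0, 0, 0],
    [0, 0, 0],
    [0, 0, 0],
    [0, 0, 0],
    [0, 0, 0],
    [0, 0, 0],
  ],
)

```text
clock: 2.48
tcp_pos: [0.5544, 0.0478, 0.3411]
orientation: [-1.307, 1.045, -1.042]
contact_force: [-0.0, -1.6, 0.2]
grip_width: 0.0851
```

```bash
python3 go.py "(.565,.1638,.31)"
```

```text
t 2.48 tcp [0.5544 0.0478 0.3411] F [-0.  -1.6  0.2] w 0.0851 tilt deg 0.12 jaw [ 0.221 -0.975 -0.001]
(.565,.1638,.31) shift [-0.3692  0.1039  0.1201] dist 0.121 rot [ 0.0011  0.0008 -0.0008]
```

Call:
step_arm(
  xyz=[
    [-0.369, 0.104, 0.12],
    [-0.369, 0.104, 0.12],
    [-0.369, 0.104, 0.12],
    [-0.369, 0.104, 0.12],
  ],
  rotation=[
    [0, 0, 0],
    [0, 0, 0],
    [0, 0, 0],
    [0, 0, 0],
  ],
)

```text
clock: 2.98
tcp_pos: [0.5657, 0.1605, 0.3099]
orientation: [-1.307, 1.047, -1.046]
contact_force: [0.0, -0.6, 0.6]
grip_width: 0.085
```

```bash
python3 go.py "(.565,.1638,.201)"; python3 - <<'E'
from h import *
snap('side','side1')
im=cv2.imread('pics/side1.png')[60:260,150:410];cv2.imwrite('pics/c_side1.png',cv2.resize(cv2.convertScaleAbs(im,alpha=1.6),None,fx=3,fy=3,interpolation=cv2.INTER_CUBIC))
E
```

```text
t 2.98 tcp [0.5657 0.1605 0.3099] F [ 0.  -0.6  0.6] w 0.085 tilt deg 0.13 jaw [ 0.217 -0.976  0.001]
(.565,.1638,.201) shift [-0.0117  0.3629  0.0008] dist 0.109 rot [ 0.0014 -0.0017  0.0005]
```

View pics/c_side1.png

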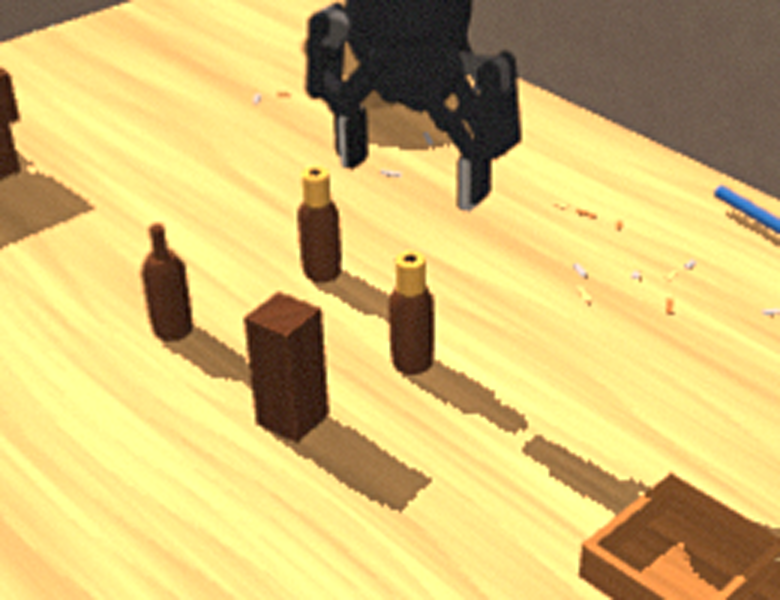

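The open jaws straddle handle B (ferrule top at crop (410,260)) and sit above it, so I'll descend.

Call:
step_arm(
  xyz=[
    [-0.012, 0.1, 0.001],
    [-0.012, 0.2, 0.001],
    [-0.012, 0.28, 0.001],
    [-0.012, 0.34, 0.001],
    [-0.012, 0.363, 0.001],
    [-0.012, 0.363, 0.001],
    [-0.012, 0.363, 0.001],
  ],
  rotation=[
    [0, 0, 0],
    [0, 0, 0],
    [0, 0, 0],
    [0, 0, 0],
    [0, 0, 0],
    [0, 0, 0],
    [0, 0, 0],
  ],
)

```text
clock: 3.9
tcp_pos: [0.5656, 0.1637, 0.2021]
orientation: [-1.305, 1.047, -1.047]
contact_force: [0.1, -0.6, 0.2]
grip_width: 0.0853
```

```bash
python3 go.py "(.565,.1638,.201)"; python3 - <<'E'
from h import *
snap('side','side2')
im=cv2.imread('pics/side2.png')[60:260,150:410];cv2.imwrite('pics/c_side2.png',cv2.resize(cv2.convertScaleAbs(im,alpha=1.6),None,fx=3,fy=3,interpolation=cv2.INTER_CUBIC))
E
```

```text
t 3.9 tcp [0.5656 0.1637 0.2021] F [ 0.1 -0.6  0.2] w 0.0853 tilt deg 0.04 jaw [ 0.216 -0.976  0.001]
(.565,.1638,.201) shift [-0.0008  0.0036 -0.0018] dist 0.001 rot [ 0.0001 -0.0024  0.0004]
```

View pics/c_side2.png

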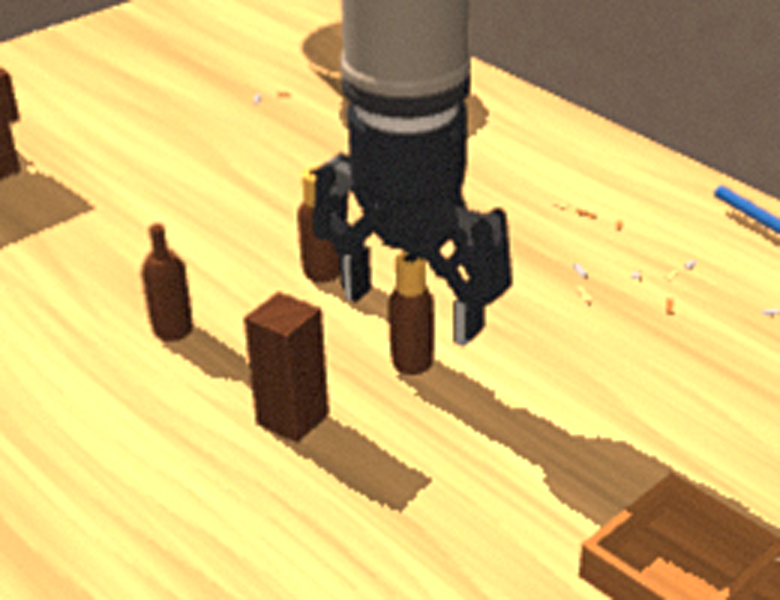

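Call:
step_arm(
  xyz=[
    [0, 0.015, 0],
    [0, 0.015, 0],
    [0, 0.015, 0],
    [0, 0.015, 0],
    [0, 0.015, 0],
    [0, 0.015, 0],
    [0, 0.015, 0],
    [0, 0.015, 0],
    [0, 0.015, 0],
    [0, 0.015, 0],
  ],
  rotation=[
    [0, 0, 0],
    [0, 0, 0],
    [0, 0, 0],
    [0, 0, 0],
    [0, 0, 0],
    [0, 0, 0],
    [0, 0, 0],
    [0, 0, 0],
    [0, 0, 0],
    [0, 0, 0],
  ],
  grip=1,
  force=40,
)

```text
clock: 5.2
tcp_pos: [0.5657, 0.1639, 0.1978]
orientation: [-1.305, 1.046, -1.047]
contact_force: [-0.3, 0.5, 3.9]
grip_width: 0.0309
```

```bash
python3 go.py "(.565,.1638,.32)"; python3 - <<'E'
from h import *
snap('side','side3')
im=cv2.imread('pics/side3.png')[60:260,150:410];cv2.imwrite('pics/c_side3.png',cv2.resize(cv2.convertScaleAbs(im,alpha=1.6),None,fx=3,fy=3,interpolation=cv2.INTER_CUBIC))
E
```

```text
t 5.2 tcp [0.5657 0.1639 0.1978] F [-0.3  0.5  3.9] w 0.0309 tilt deg 0.03 jaw [ 0.217 -0.976  0.   ]
(.565,.1638,.32) shift [-1.000e-04 -4.074e-01 -2.100e-03] dist 0.122 rot [-0.0002 -0.0023  0.0003]
```

View pics/c_side3.png

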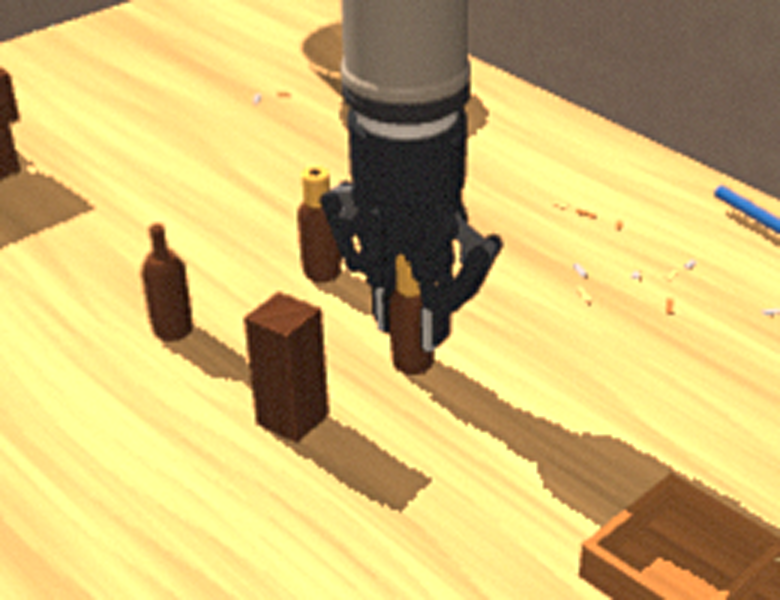

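Call:
step_arm(
  xyz=[
    [0, -0.05, 0],
    [0, -0.15, 0],
    [0, -0.25, 0],
    [0, -0.3, 0],
    [0, -0.3, 0],
  ],
  rotation=[
    [0, 0, 0],
    [0, 0, 0],
    [0, 0, 0],
    [0, 0, 0],
    [0, 0, 0],
  ],
)

```text
clock: 5.88
tcp_pos: [0.5658, 0.1639, 0.2887]
orientation: [-1.303, 1.045, -1.048]
contact_force: [0.1, 1.0, -1.3]
grip_width: 0.0312
```

```bash
python3 go.py "(.558,-.05,.288)"; python3 - <<'E'
from h import *
snap('side','side4')
im=cv2.imread('pics/side4.png')[60:260,150:410];cv2.imwrite('pics/c_side4.png',cv2.resize(cv2.convertScaleAbs(im,alpha=1.6),None,fx=3,fy=3,interpolation=cv2.INTER_CUBIC))
E
```

```text
t 5.88 tcp [0.5658 0.1639 0.2887] F [ 0.1  1.  -1.3] w 0.0312 tilt deg 0.12 jaw [ 0.216 -0.976  0.   ]
(.558,-.05,.288) shift [ 0.6903  0.0024 -0.1797] dist 0.214 rot [-0.0013 -0.0024  0.0003]
```

View pics/c_side4.png

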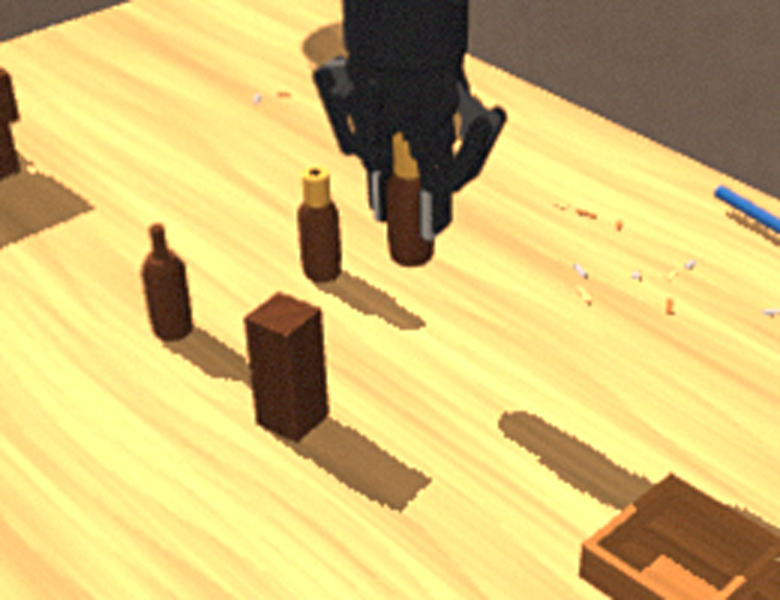

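Handle B is off the bench and upright in the jaws, with its foot at crop (410,262). Next I carry it to the middle cell.

Call:
step_arm(
  xyz=[
    [0.15, 0, -0.04],
    [0.3, 0, -0.08],
    [0.45, 0, -0.12],
    [0.6, 0, -0.155],
    [0.69, 0, -0.18],
    [0.69, 0, -0.18],
  ],
  rotation=[
    [0, 0, 0],
    [0, 0, 0],
    [0, 0, 0],
    [0, 0, 0],
    [0, 0, 0],
    [0, 0, 0],
  ],
)

```text
clock: 6.68
tcp_pos: [0.5567, -0.0531, 0.2862]
orientation: [-1.306, 1.052, -1.05]
contact_force: [-0.0, 0.4, -1.0]
grip_width: 0.0311
```

```bash
python3 go.py "(.545,-.181,.288)"
```

```text
t 6.67 tcp [ 0.5567 -0.0531  0.2862] F [-0.   0.4 -1. ] w 0.0311 tilt deg 0.19 jaw [ 0.212 -0.977  0.001]
(.545,-.181,.288) shift [ 0.4084 -0.0052 -0.1282] dist 0.128 rot [ 0.002  -0.0055  0.0008]
```

Call:
step_arm(
  xyz=[
    [0.14, -0.005, -0.043],
    [0.28, -0.005, -0.086],
    [0.38, -0.005, -0.12],
    [0.408, -0.005, -0.128],
    [0.408, -0.005, -0.128],
    [0.408, -0.005, -0.128],
  ],
  rotation=[
    [0, 0, 0],
    [0, 0, 0],
    [0, 0, 0],
    [0, 0, 0],
    [0, 0, 0],
    [0, 0, 0],
  ],
)

```text
clock: 7.42
tcp_pos: [0.5455, -0.1786, 0.2877]
orientation: [-1.306, 1.05, -1.047]
contact_force: [0.6, -0.9, -0.1]
grip_width: 0.0306
```

```bash
python3 go.py "(.545,-.181,.24)"; python3 - <<'E'
from h import *
snap('side','side5')
im=cv2.imread('pics/side5.png')[140:340,300:560];cv2.imwrite('pics/c_side5.png',cv2.resize(cv2.convertScaleAbs(im,alpha=1.6),None,fx=3,fy=3,interpolation=cv2.INTER_CUBIC))
E
```

```text
t 7.42 tcp [ 0.5455 -0.1786  0.2877] F [ 0.6 -0.9 -0.1] w 0.0306 tilt deg 0.17 jaw [ 0.215 -0.977  0.   ]
(.545,-.181,.24) shift [ 0.0074  0.1591 -0.0028] dist 0.048 rot [ 0.0019 -0.0036  0.    ]
```

View pics/c_side5.png

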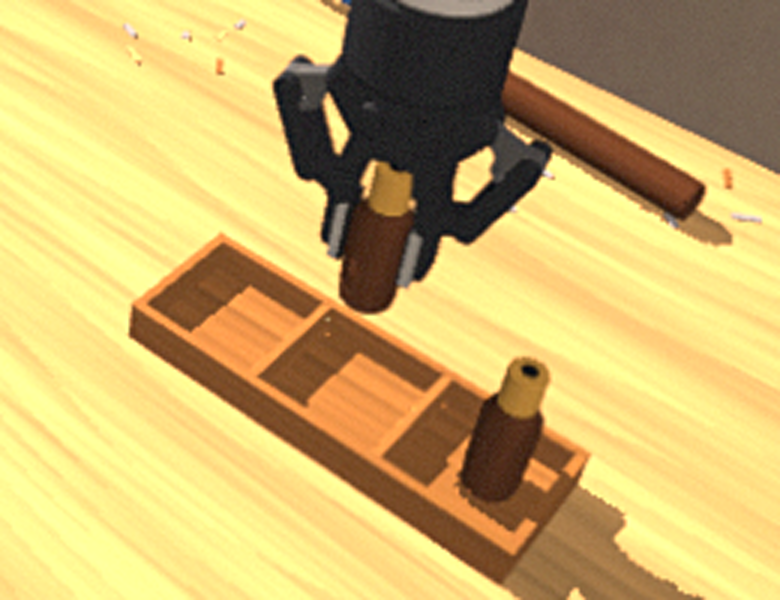

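Call:
step_arm(
  xyz=[
    [0.007, 0.05, -0.003],
    [0.007, 0.1, -0.003],
    [0.007, 0.15, -0.003],
    [0.007, 0.2, -0.003],
    [0.007, 0.235, -0.003],
    [0.007, 0.255, -0.003],
    [0.007, 0.262, -0.003],
    [0.007, 0.265, -0.003],
    [0.007, 0.265, -0.003],
  ],
  rotation=[
    [0, 0, 0],
    [0, 0, 0],
    [0, 0, 0],
    [0, 0, 0],
    [0, 0, 0],
    [0, 0, 0],
    [0, 0, 0],
    [0, 0, 0],
    [0, 0, 0],
  ],
)

```text
clock: 8.6
tcp_pos: [0.545, -0.1812, 0.2087]
orientation: [-1.306, 1.05, -1.048]
contact_force: [0.1, 0.8, -0.4]
grip_width: 0.0307
```

```bash
python3 go.py "(.545,-.181,.204)"; python3 - <<'E'
from h import *
snap('side','side6')
im=cv2.imread('pics/side6.png')[140:340,300:560];cv2.imwrite('pics/c_side6.png',cv2.resize(cv2.convertScaleAbs(im,alpha=1.6),None,fx=3,fy=3,interpolation=cv2.INTER_CUBIC))
E
```

```text
t 8.6 tcp [ 0.545  -0.1812  0.2087] F [ 0.1  0.8 -0.4] w 0.0307 tilt deg 0.14 jaw [ 0.214 -0.977  0.001]
(.545,-.181,.204) shift [-0.0005  0.0156  0.0002] dist 0.005 rot [ 0.0015 -0.0037  0.0004]
```

View pics/c_side6.png

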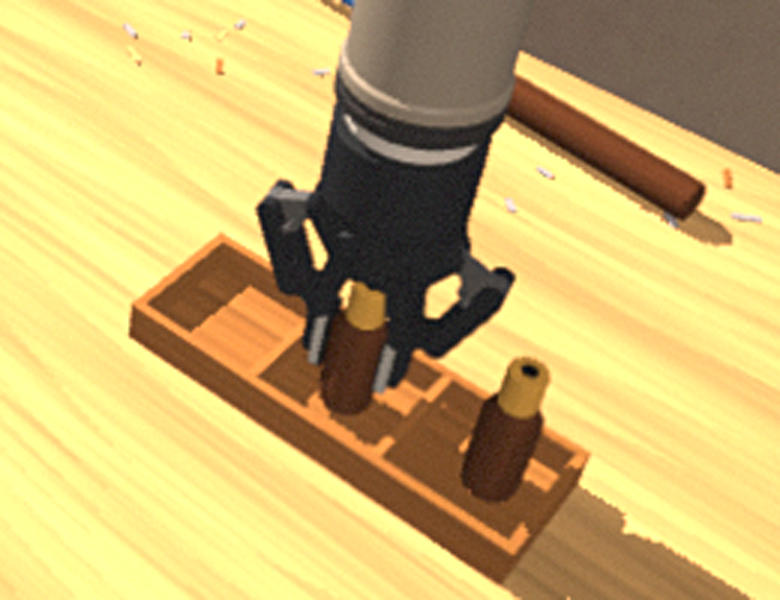

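The handle is centred in the middle cell and clear of the partitions, with its foot a few mm above the floor. I'll lower the last 4 mm slowly.

Call:
step_arm(
  xyz=[
    [0, 0.004, 0],
    [0, 0.008, 0],
    [0, 0.011, 0],
    [0, 0.013, 0],
    [0, 0.014, 0],
    [0, 0.014, 0],
  ],
  rotation=[
    [0, 0, 0],
    [0, 0, 0],
    [0, 0, 0],
    [0, 0, 0],
    [0, 0, 0],
    [0, 0, 0],
  ],
)

```text
clock: 9.4
tcp_pos: [0.545, -0.1812, 0.2045]
orientation: [-1.306, 1.05, -1.048]
contact_force: [0.6, -0.2, -0.7]
grip_width: 0.0309
```

```bash
python3 go.py "(.545,-.181,.204)"
```

```text
t 9.4 tcp [ 0.545  -0.1812  0.2045] F [ 0.6 -0.2 -0.7] w 0.0309 tilt deg 0.14 jaw [ 0.214 -0.977  0.001]
(.545,-.181,.204) shift [-0.0005  0.0016  0.0003] dist 0.001 rot [ 0.0015 -0.0037  0.0004]
```

Call:
step_arm(
  xyz=[
    [0, 0.002, 0],
    [0, 0.004, 0],
    [0, 0.004, 0],
  ],
  rotation=[
    [0, 0, 0],
    [0, 0, 0],
    [0, 0, 0],
  ],
)

```text
clock: 9.78
tcp_pos: [0.5451, -0.1811, 0.2038]
orientation: [-1.306, 1.05, -1.048]
contact_force: [-1.5, -0.3, 4.2]
grip_width: 0.031
```

Call:
step_arm(
  xyz=[
    [0, 0, 0],
    [0, 0, 0],
    [0, 0, 0],
    [0, 0, 0],
    [0, 0, 0],
    [0, 0, 0],
  ],
  rotation=[
    [0, 0, 0],
    [0, 0, 0],
    [0, 0, 0],
    [0, 0, 0],
    [0, 0, 0],
    [0, 0, 0],
  ],
  grip=0.35,
)

```text
clock: 10.52
tcp_pos: [0.545, -0.1811, 0.2038]
orientation: [-1.306, 1.05, -1.048]
contact_force: [0.0, 0.0, -0.5]
grip_width: 0.0554
```

```bash
python3 go.py "(.545,-.181,.31)"; python3 - <<'E'
from h import *
snap('side','side7')
im=cv2.imread('pics/side7.png')[140:340,300:560];cv2.imwrite('pics/c_side7.png',cv2.resize(cv2.convertScaleAbs(im,alpha=1.6),None,fx=3,fy=3,interpolation=cv2.INTER_CUBIC))
E
```

```text
t 10.53 tcp [ 0.545  -0.1811  0.2038] F [ 0.   0.  -0.5] w 0.0554 tilt deg 0.14 jaw [ 0.214 -0.977  0.001]
(.545,-.181,.31) shift [-1.000e-04 -3.542e-01 -9.000e-04] dist 0.106 rot [ 0.0014 -0.0037  0.0005]
```

View pics/c_side7.png

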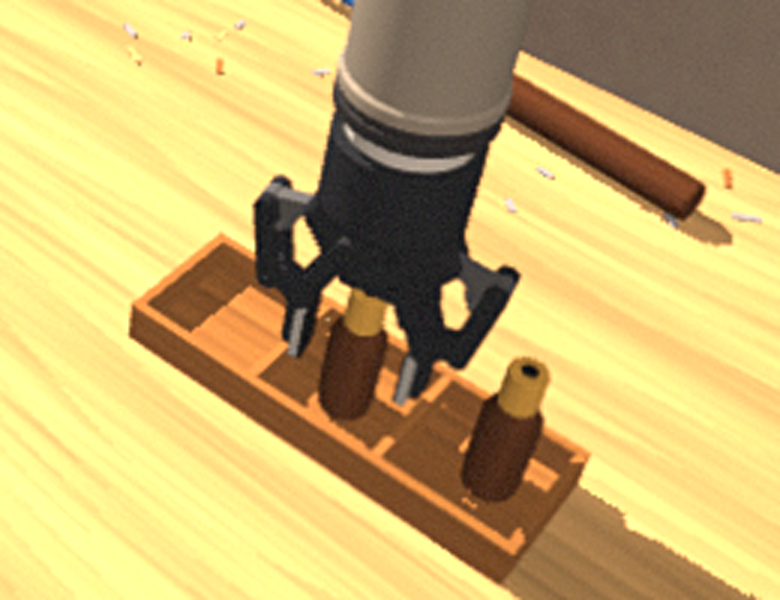

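Handle B has been released and stands upright in the middle cell, and the fingers are clear of it. Raising straight up, then on to A.

Call:
step_arm(
  xyz=[
    [0, -0.1, 0],
    [0, -0.2, 0],
    [0, -0.35, 0],
    [0, -0.4, 0],
    [0, -0.4, 0],
  ],
  rotation=[
    [0, 0, 0],
    [0, 0, 0],
    [0, 0, 0],
    [0, 0, 0],
    [0, 0, 0],
  ],
)

```text
clock: 11.2
tcp_pos: [0.5455, -0.1811, 0.3245]
orientation: [-1.305, 1.048, -1.05]
contact_force: [-0.1, 0.4, -0.6]
grip_width: 0.0557
```

```bash
python3 go.py "(.57,.07,.32)"
```

```text
t 11.2 tcp [ 0.5455 -0.1811  0.3245] F [-0.1  0.4 -0.6] w 0.0557 tilt deg 0.11 jaw [ 0.214 -0.977  0.002]
(.57,.07,.32) shift [-0.7999  0.0135  0.2592] dist 0.252 rot [ 0.0003 -0.0038  0.0011]
```

Call:
step_arm(
  xyz=[
    [-0.8, 0.013, 0.26],
    [-0.8, 0.013, 0.26],
    [-0.8, 0.013, 0.26],
    [-0.8, 0.013, 0.26],
    [-0.8, 0.013, 0.26],
    [-0.8, 0.013, 0.26],
  ],
  rotation=[
    [0, 0, 0],
    [0, 0, 0],
    [0, 0, 0],
    [0, 0, 0],
    [0, 0, 0],
    [0, 0, 0],
  ],
  grip=0,
)

```text
clock: 11.95
tcp_pos: [0.5697, 0.07, 0.3185]
orientation: [-1.308, 1.049, -1.048]
contact_force: [0.7, -0.0, 0.1]
grip_width: 0.0857
```

```bash
python3 go.py "(.59,.297,.31)"
```

```text
t 11.95 tcp [0.5697 0.07   0.3185] F [ 0.7 -0.   0.1] w 0.0857 tilt deg 0.23 jaw [ 0.215 -0.977  0.002]
(.59,.297,.31) shift [-0.7246  0.0259  0.2291] dist 0.228 rot [ 0.0023 -0.0032  0.0013]
```

Call:
step_arm(
  xyz=[
    [-0.725, 0.026, 0.229],
    [-0.725, 0.026, 0.229],
    [-0.725, 0.026, 0.229],
    [-0.725, 0.026, 0.229],
    [-0.725, 0.026, 0.229],
    [-0.725, 0.026, 0.229],
  ],
  rotation=[
    [0, 0, 0],
    [0, 0, 0],
    [0, 0, 0],
    [0, 0, 0],
    [0, 0, 0],
    [0, 0, 0],
  ],
)

```text
clock: 12.7
tcp_pos: [0.5907, 0.2944, 0.3089]
orientation: [-1.31, 1.051, -1.051]
contact_force: [0.4, -0.8, -0.4]
grip_width: 0.0857
```

```bash
python3 go.py "(.59,.297,.201)"; python3 - <<'E'
from h import *
d=snap('side','side8');print(w2px(d,[[.59,.297,.09]]))
im=cv2.imread('pics/side8.png')[60:260,150:410];cv2.imwrite('pics/c_side8.png',cv2.resize(cv2.convertScaleAbs(im,alpha=1.6),None,fx=3,fy=3,interpolation=cv2.INTER_CUBIC))
E
```

```text
t 12.7 tcp [0.5907 0.2944 0.3089] F [ 0.4 -0.8 -0.4] w 0.0857 tilt deg 0.38 jaw [ 0.212 -0.977  0.004]
(.59,.297,.201) shift [-0.0105  0.3596  0.0015] dist 0.108 rot [ 0.0033 -0.0051  0.0027]
[[254.70775636 116.55116054]]
```

View pics/c_side8.png

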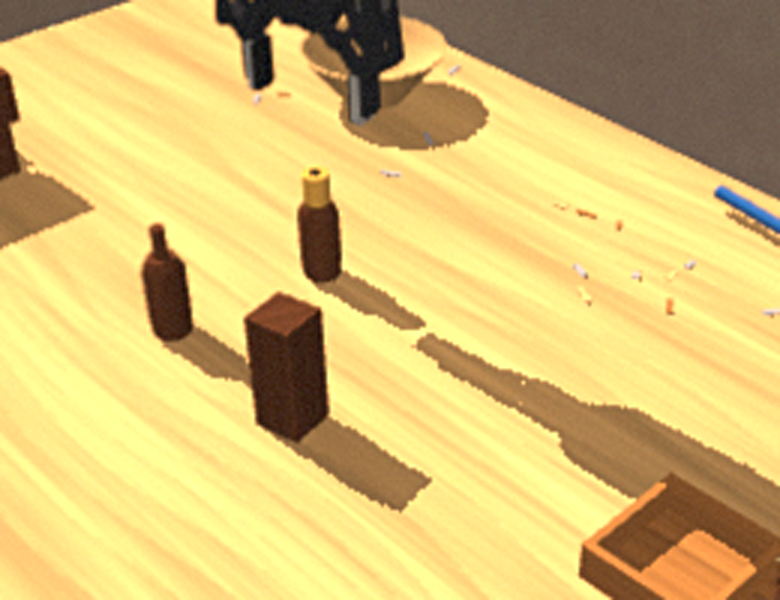

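The open gripper is over A (ferrule top at crop (315,172)), and the bare handle and blank haven't moved. Descending and closing.

Call:
step_arm(
  xyz=[
    [-0.01, 0.1, 0.001],
    [-0.01, 0.2, 0.001],
    [-0.01, 0.28, 0.001],
    [-0.01, 0.34, 0.001],
    [-0.01, 0.365, 0.001],
    [-0.01, 0.369, 0.001],
    [-0.01, 0.369, 0.001],
    [-0.01, 0.369, 0.001],
  ],
  rotation=[
    [0.003, -0.005, 0.003],
    [0.003, -0.005, 0.003],
    [0.003, -0.005, 0.003],
    [0.003, -0.005, 0.003],
    [0.003, -0.005, 0.003],
    [0.003, -0.005, 0.003],
    [0.003, -0.005, 0.003],
    [0.003, -0.005, 0.003],
  ],
)

```text
clock: 13.75
tcp_pos: [0.5903, 0.2967, 0.1993]
orientation: [-1.304, 1.044, -1.045]
contact_force: [-0.3, -0.0, -0.1]
grip_width: 0.0854
```

Call:
step_arm(
  xyz=[
    [0, 0, 0],
    [0, 0, 0],
    [0, 0, 0],
    [0, 0, 0],
    [0, 0, 0],
    [0, 0, 0],
    [0, 0, 0],
    [0, 0, 0],
    [0, 0, 0],
  ],
  rotation=[
    [0, 0, 0],
    [0, 0, 0],
    [0, 0, 0],
    [0, 0, 0],
    [0, 0, 0],
    [0, 0, 0],
    [0, 0, 0],
    [0, 0, 0],
    [0, 0, 0],
  ],
  grip=1,
  force=40,
)

```text
clock: 14.88
tcp_pos: [0.5904, 0.2968, 0.1995]
orientation: [-1.304, 1.044, -1.045]
contact_force: [-0.1, 0.1, 4.5]
grip_width: 0.0308
```

```bash
python3 go.py "(.59,.297,.29)"
```

```text
t 14.88 tcp [0.5904 0.2968 0.1995] F [-0.1  0.1  4.5] w 0.0308 tilt deg 0.12 jaw [ 0.219 -0.976 -0.001]
(.59,.297,.29) shift [-0.0014 -0.3015 -0.0007] dist 0.09 rot [-0.0011 -0.0005 -0.0007]
```

Call:
step_arm(
  xyz=[
    [0, -0.05, 0],
    [0, -0.15, 0],
    [0, -0.25, 0],
    [0, -0.3, 0],
    [0, -0.3, 0],
  ],
  rotation=[
    [0, 0, 0],
    [0, 0, 0],
    [0, 0, 0],
    [0, 0, 0],
    [0, 0, 0],
  ],
)

```text
clock: 15.5
tcp_pos: [0.5905, 0.2967, 0.2906]
orientation: [-1.302, 1.043, -1.045]
contact_force: [-0.0, -0.2, -0.5]
grip_width: 0.0311
```

```bash
python3 go.py "(.57,.09,.288)"; python3 - <<'E'
from h import *
d=snap('side','side9')
im=cv2.imread('pics/side9.png')[60:260,150:410];cv2.imwrite('pics/c_side9.png',cv2.resize(cv2.convertScaleAbs(im,alpha=1.6),None,fx=3,fy=3,interpolation=cv2.INTER_CUBIC))
E
```

```text
t 15.5 tcp [0.5905 0.2967 0.2906] F [-0.  -0.2 -0.5] w 0.0311 tilt deg 0.22 jaw [ 0.219 -0.976 -0.001]
(.57,.09,.288) shift [ 0.6572  0.007  -0.2177] dist 0.208 rot [-0.0023 -0.0006 -0.0009]
```

View pics/c_side9.png

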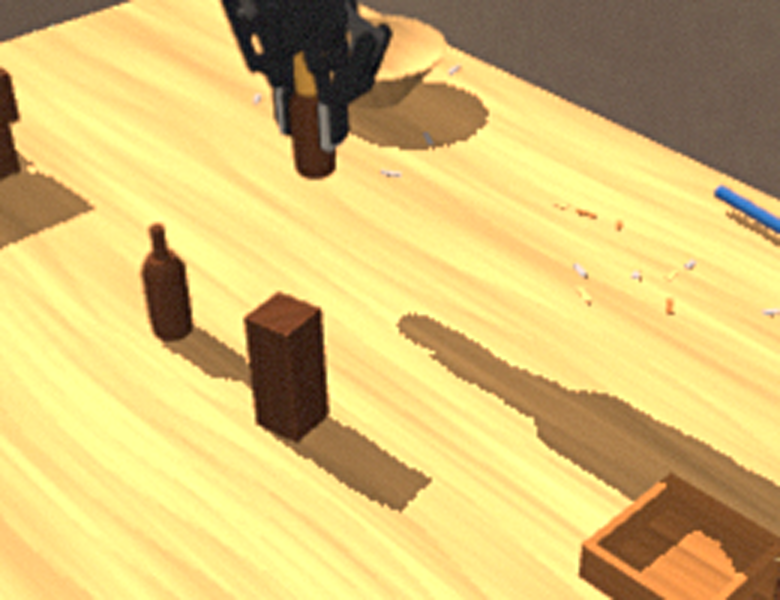

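Handle A is lifted and hangs upright, foot at crop (315,175).

Call:
step_arm(
  xyz=[
    [0.15, 0.007, -0.05],
    [0.3, 0.007, -0.1],
    [0.45, 0.007, -0.15],
    [0.6, 0.007, -0.2],
    [0.657, 0.007, -0.218],
    [0.657, 0.007, -0.218],
  ],
  rotation=[
    [0, 0, 0],
    [0, 0, 0],
    [0, 0, 0],
    [0, 0, 0],
    [0, 0, 0],
    [0, 0, 0],
  ],
)

```text
clock: 16.3
tcp_pos: [0.5693, 0.0886, 0.286]
orientation: [-1.304, 1.047, -1.046]
contact_force: [-0.3, 0.2, -0.5]
grip_width: 0.0305
```

```bash
python3 go.py "(.5417,-.1005,.288)"
```

```text
t 16.3 tcp [0.5693 0.0886 0.286 ] F [-0.3  0.2 -0.5] w 0.0305 tilt deg 0.04 jaw [ 0.217 -0.976 -0.001]
(.5417,-.1005,.288) shift [ 0.5952 -0.0069 -0.2264] dist 0.191 rot [ 0.0001 -0.0021 -0.0004]
```

```bash
python3 - <<'E'
from h import *
print(r.get_obs()['joints'].round(2))
E
```

```text
[-0.    0.48 -0.33  1.88  0.21  0.82 -1.8 ]
```

Call:
step_arm(
  xyz=[
    [0.06, -0.007, -0.023],
    [0.14, -0.007, -0.053],
    [0.22, -0.007, -0.083],
    [0.3, -0.007, -0.113],
    [0.38, -0.007, -0.144],
    [0.46, -0.007, -0.174],
    [0.54, -0.007, -0.205],
    [0.595, -0.007, -0.226],
    [0.595, -0.007, -0.226],
    [0.595, -0.007, -0.226],
    [0.595, -0.007, -0.226],
  ],
  rotation=[
    [0, -0.1, 0],
    [0, -0.2, 0],
    [0, -0.3, 0],
    [0, -0.4, 0],
    [0, -0.5, 0],
    [0, -0.6, 0],
    [0, -0.7, 0],
    [0, -0.8, 0],
    [0, -0.88, 0],
    [0, -0.88, 0],
    [0, -0.88, 0],
  ],
)

```text
clock: 17.68
tcp_pos: [0.5423, -0.0989, 0.2879]
orientation: [-1.569, -0.023, 0.024]
contact_force: [-0.9, -0.1, 0.0]
grip_width: 0.0307
```

```bash
python3 go.py "(.5417,-.1005,.209)"; python3 - <<'E'
from h import *
snap('top','top10');d=snap('side','side10')
im=cv2.imread('pics/side10.png')[140:340,300:560];cv2.imwrite('pics/c_side10.png',cv2.resize(cv2.convertScaleAbs(im,alpha=1.6),None,fx=3,fy=3,interpolation=cv2.INTER_CUBIC))
E
```

```text
t 17.68 tcp [ 0.5423 -0.0989  0.2879] F [-0.9 -0.1  0. ] w 0.0307 tilt deg 0.09 jaw [ 1.    0.03 -0.  ]
(.5417,-.1005,.209) shift [-0.002   0.2631 -0.0056] dist 0.079 rot [-8.000e-04  8.778e-01 -7.000e-04]
```

View pics/c_side10.png

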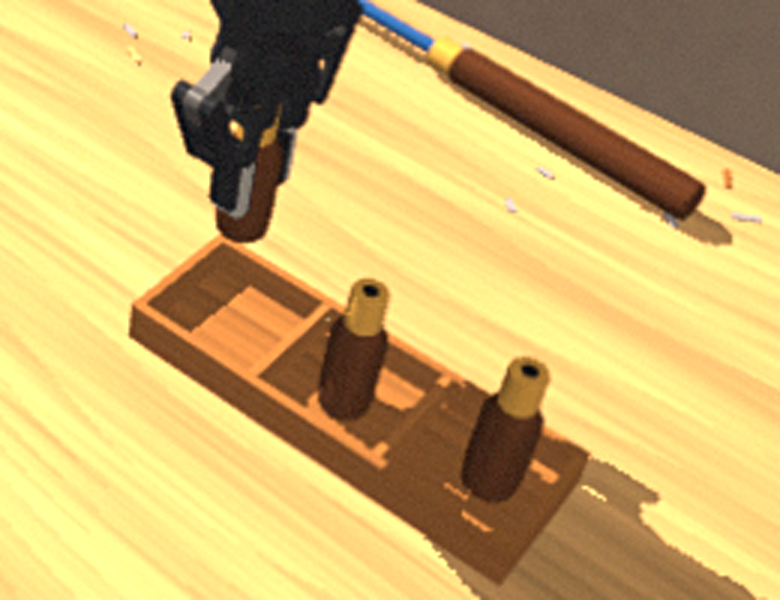

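Handle A hangs over the outer cell with the jaws along box x, and B stands upright in the middle cell. Lowering.

Call:
step_arm(
  xyz=[
    [-0.002, 0.05, -0.006],
    [-0.002, 0.1, -0.006],
    [-0.002, 0.15, -0.006],
    [-0.002, 0.2, -0.006],
    [-0.002, 0.235, -0.006],
    [-0.002, 0.255, -0.006],
    [-0.002, 0.263, -0.006],
    [-0.002, 0.263, -0.006],
    [-0.002, 0.263, -0.006],
  ],
  rotation=[
    [0, 0, 0],
    [0, 0, 0],
    [0, 0, 0],
    [0, 0, 0],
    [0, 0, 0],
    [0, 0, 0],
    [0, 0, 0],
    [0, 0, 0],
    [0, 0, 0],
  ],
)

```text
clock: 18.9
tcp_pos: [0.5417, -0.1011, 0.2095]
orientation: [-1.57, -0.024, 0.023]
contact_force: [-0.4, 0.8, -0.6]
grip_width: 0.0308
```

```bash
python3 go.py "(.5417,-.1005,.2055)"; python3 - <<'E'
from h import *
d=snap('side','side11')
im=cv2.imread('pics/side11.png')[140:340,300:560];cv2.imwrite('pics/c_side11.png',cv2.resize(cv2.convertScaleAbs(im,alpha=1.6),None,fx=3,fy=3,interpolation=cv2.INTER_CUBIC))
E
```

```text
t 18.9 tcp [ 0.5417 -0.1011  0.2095] F [-0.4  0.8 -0.6] w 0.0308 tilt deg 0.05 jaw [1.    0.03  0.001]
(.5417,-.1005,.2055) shift [-0.      0.0134  0.0021] dist 0.004 rot [-7.000e-04  8.779e-01 -0.000e+00]
```

View pics/c_side11.png

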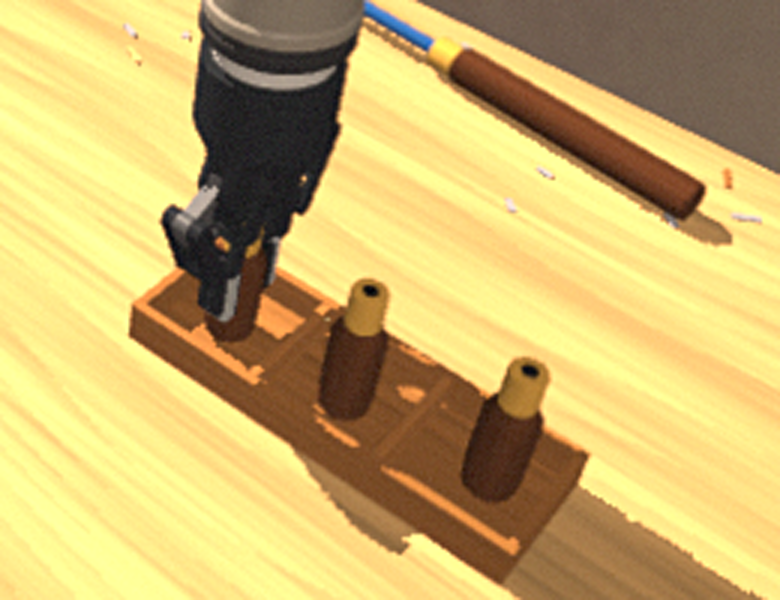

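A is inside the outer cell, clear of the walls, with its foot just above the floor.

Call:
step_arm(
  xyz=[
    [0, 0.004, 0],
    [0, 0.008, 0],
    [0, 0.011, 0],
    [0, 0.013, 0],
    [0, 0.014, 0],
    [0, 0.014, 0],
    [0, 0.016, 0],
    [0, 0.016, 0],
  ],
  rotation=[
    [0, 0, 0],
    [0, 0, 0],
    [0, 0, 0],
    [0, 0, 0],
    [0, 0, 0],
    [0, 0, 0],
    [0, 0, 0],
    [0, 0, 0],
  ],
)

```text
clock: 19.95
tcp_pos: [0.5417, -0.1011, 0.2055]
orientation: [-1.571, -0.024, 0.023]
contact_force: [-3.6, -0.2, 9.8]
grip_width: 0.0309
```

Contact with the floor, about 10 N. Releasing.

Call:
step_arm(
  xyz=[
    [0, -0.001, 0],
    [0, -0.001, 0],
    [0, -0.001, 0],
    [0, -0.001, 0],
    [0, -0.001, 0],
    [0, -0.001, 0],
  ],
  rotation=[
    [0, 0, 0],
    [0, 0, 0],
    [0, 0, 0],
    [0, 0, 0],
    [0, 0, 0],
    [0, 0, 0],
  ],
  grip=0.35,
)

```text
clock: 20.7
tcp_pos: [0.5417, -0.1011, 0.2057]
orientation: [-1.57, -0.024, 0.023]
contact_force: [1.0, 0.5, 0.6]
grip_width: 0.0552
```

```bash
python3 go.py; python3 - <<'E'
from h import *
d=snap('side','side12')
im=cv2.imread('pics/side12.png')[140:340,300:560];cv2.imwrite('pics/c_side12.png',cv2.resize(cv2.convertScaleAbs(im,alpha=1.6),None,fx=3,fy=3,interpolation=cv2.INTER_CUBIC))
E
```

```text
t 20.7 tcp [ 0.5417 -0.1011  0.2057] F [1.  0.5 0.6] w 0.0552 tilt deg 0.03 jaw [1.   0.03 0.  ]
```

View pics/c_side12.png

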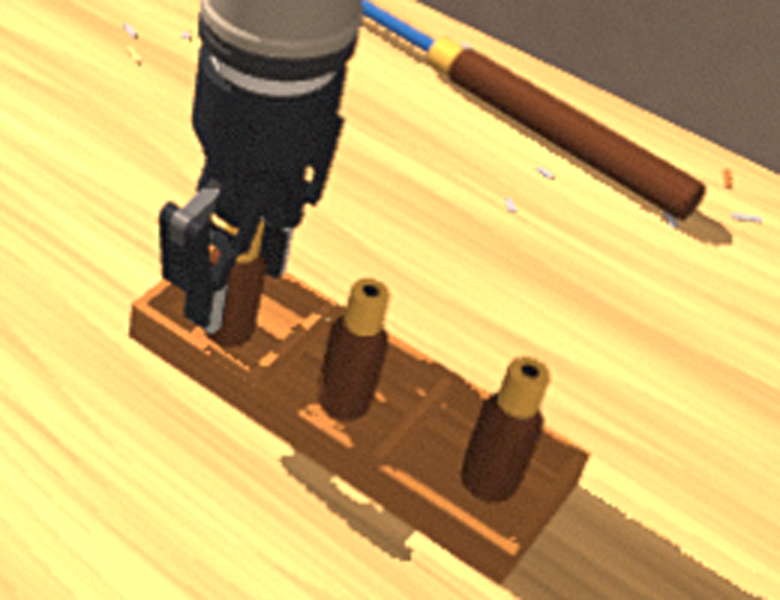

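A stands free between the open pads. Raising, then moving clear.

Call:
step_arm(
  xyz=[
    [0, -0.1, 0],
    [0, -0.2, 0],
    [0, -0.35, 0],
    [0, -0.5, 0],
    [0, -0.6, 0],
    [0, -0.6, 0],
    [0, -0.6, 0],
  ],
  rotation=[
    [0, 0, 0],
    [0, 0, 0],
    [0, 0, 0],
    [0, 0, 0],
    [0, 0, 0],
    [0, 0, 0],
    [0, 0, 0],
  ],
)

```text
clock: 21.62
tcp_pos: [0.5412, -0.1012, 0.385]
orientation: [-1.571, -0.023, 0.024]
contact_force: [0.3, -0.2, 0.4]
grip_width: 0.0557
```

```bash
python3 go.py; python3 - <<'E'
from h import *
snap('top','top13');snap('side','side13')
im=cv2.imread('pics/side13.png')[140:340,300:560];cv2.imwrite('pics/c_side13.png',cv2.resize(cv2.convertScaleAbs(im,alpha=1.6),None,fx=3,fy=3,interpolation=cv2.INTER_CUBIC))
E
```

```text
t 21.62 tcp [ 0.5412 -0.1012  0.385 ] F [ 0.3 -0.2  0.4] w 0.0557 tilt deg 0.04 jaw [ 1.     0.03  -0.001]
```

View pics/c_side13.png

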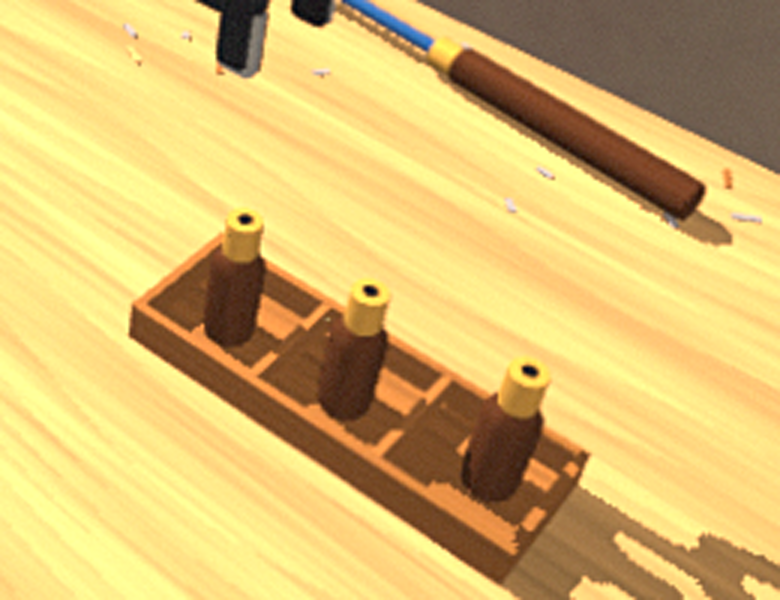

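View pics/side13.png

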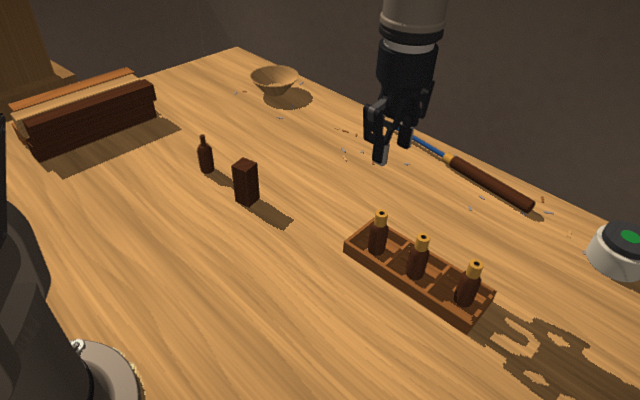

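```bash
python3 - <<'E'
from h import *
s=load('side13'); c=np.array([.5435,-.183]); Y=np.array([-.041,.999]);X=np.array([.999,.041])
for n,p in(('A',(245,218)),('B',(371,291)),('C',(529,371))):
    w=px2w(s,300+p[0]/3-.3,140+p[1]/3-.3,.096)[:2]-c; print(n,(w@X).round(4),(w@Y).round(4))
print(r.get_obs()['qvel'].round(3)); print(r.hand_in())
E
```

```text
A -0.0005 0.0825
B -0.0005 0.0005
C 0.0065 -0.0873
[-0.002  0.004 -0.002 -0.004 -0.002  0.002 -0.   ]
the job is handed in; nothing more can be done
None
```

I packed both finished handles and handed the job in at about 22 s on the robot clock. Handle B is in the middle cell and handle A is in the outer empty cell.

- **Placement:** in the last side picture both stand upright with the ferrule up. Their ferrule tops lie within about 2 mm of the cell centres: A at (-0.5, +82.5) mm and B at (-0.5, +0.5) mm in the box frame.
- **Other items:** the packed handle, the bare handle and the blank look unmoved and upright by eye. Of these, I measured only the packed handle in the final picture.
- **Contact:** the pictures show the handles clear of the partitions at each lowering. The only force readings above about 1.5 N came on closing on a handle (about 4 N) and on setting down: about 4 N for B and 10 N for A against the cell floor. I had not meant to press A that hard. If the floor counts as part of the partitions, that is under the 12 N limit but close to it.
- **Calibration:** the two cameras disagreed by 3 to 5 mm on positions, so I aimed at the averages. The final check used the side camera alone. The arm touches nothing, and hand-in gave no verdict.

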